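Find the case that rattles

TASK

In one of the three sealed objective cases the objective has come out of its clamp. Lift the cases one at a time and shake or rock them lengthways to find the one that rattles, set each sound one gently back down flat about where it lay, and hold the rattling one out level and still, about a hand's breadth above the middle of the steel tray, for the technician across the bench to take. Finish while still holding it there; do not set it down, and leave the other things on the bench alone.

Things in the scene. Friction and masses are not known exactly. Their poses are not given: they have to be found in the camera images.
- case_a_center (a point): one of three identical sealed objective cases lying side by side (centres at least 130 mm apart, long axes roughly away from the robot): black oblong plastic box lying flat, 140 mm long (its x), 58 mm wide (y), 50 mm high (z, up), steel latches and hinges near the ends of the long sides, whose middles are smooth. 170 to 420 g, balanced about its middle. This point is its centre, 25 mm above its underside
- case_b_center (a point): second such case: 140 x 58 x 50 mm, this point at its centre, 25 mm above its underside, x along its length. Any of the three can hold the loose objective: a 120 g steel barrel, 26 mm across, 36 mm long, that rolls freely about 100 mm from end to end when the case is rocked or shaken along its length, knocking at the ends and shifting the balance; in the other two nothing moves
- case_c_center (a point): third such case: 140 x 58 x 50 mm, this point at its centre, 25 mm above its underside, x along its length. All three are sturdy and take a firm grip across the middle of their long sides
- tray_mid (a point): middle of the felt-lined floor of the handover tray, fixed on the far side of the bench: shallow stainless tray, 136 mm (along its own x) by 216 mm (along its y) over the rim, 18 mm high; this point is 7 mm above the bench
- slide_box: bystander: closed microscope slide box, blue with a white lid, 88 x 100 x 35 mm; origin at the centre of its underside
- oil_bottle: bystander: small amber immersion oil bottle with black cap, diameter 32 mm, 72 mm high; origin at the centre of its underside
- spare_objective: bystander: bare steel microscope objective standing nose up, diameter 25 mm, 47 mm high; origin at the centre of its underside

How it is judged:
On the way:
1. the rattling case is shaken while held clear of the bench (underside 25 mm up or more), so that its loose objective rolls to an end of it (((distance between loose_objective and case_a_center below 0.068 m and contact force between case_a and the fingers above 1 N and height (world z) of case_a_center above 0.05 m and (x of loose_objective in the frame of case_a above 0.035 m or x of loose_objective in the frame of case_a below -0.035 m)) or (distance between loose_objective and case_b_center below 0.068 m and contact force between case_b and the fingers above 1 N and height (world z) of case_b_center above 0.05 m and (x of loose_objective in the frame of case_b above 0.035 m or x of loose_objective in the frame of case_b below -0.035 m)) or (distance between loose_objective and case_c_center below 0.068 m and contact force between case_c and the fingers above 1 N and height (world z) of case_c_center above 0.05 m and (x of loose_objective in the frame of case_c above 0.035 m or x of loose_objective in the frame of case_c below -0.035 m)))).
At the end, for the whole second after the job is handed in: The case with the loose objective is held between the fingers, still (under 0.03 m/s) and level within 15 degrees, its centre within 50 mm horizontally of the middle of the tray and 90 to 360 mm above the bench; the two sound cases lie flat and let go, each within 50 mm of where it started (((distance between loose_objective and case_a_center below 0.068 m and contact force between case_a and the fingers above 1 N and horizontal distance between case_a_center and tray_mid below 0.05 m and height (world z) of case_a_center between 0.09 and 0.36 m and angle between case_a_center's own z axis and vertical below 0.26 rad and linear speed of each of case_a, case_b, case_c below 0.03 m/s and distance of each of case_b_center, case_c_center from where it was at the start of the episode below 0.05 m and angle between each of case_b_center, case_c_center's own z axis and vertical below 0.1 rad and contact force between each of case_b, case_c and the fingers below 0.1 N) or (distance between loose_objective and case_b_center below 0.068 m and contact force between case_b and the fingers above 1 N and horizontal distance between case_b_center and tray_mid below 0.05 m and height (world z) of case_b_center between 0.09 and 0.36 m and angle between case_b_center's own z axis and vertical below 0.26 rad and linear speed of each of case_b, case_a, case_c below 0.03 m/s and distance of each of case_a_center, case_c_center from where it was at the start of the episode below 0.05 m and angle between each of case_a_center, case_c_center's own z axis and vertical below 0.1 rad and contact force between each of case_a, case_c and the fingers below 0.1 N) or (distance between loose_objective and case_c_center below 0.068 m and contact force between case_c and the fingers above 1 N and horizontal distance between case_c_center and tray_mid below 0.05 m and height (world z) of case_c_center between 0.09 and 0.36 m and angle between case_c_center's own z axis and vertical below 0.26 rad and linear speed of each of case_c, case_a, case_b below 0.03 m/s and distance of each of case_a_center, case_b_center from where it was at the start of the episode below 0.05 m and angle between each of case_a_center, case_b_center's own z axis and vertical below 0.1 rad and contact force between each of case_a, case_b and the fingers below 0.1 N))); the arm keeps its last pose, push and grip.
It fails at once if a case is dropped: let go more than 25 mm above the bench ((contact force between case_a and the fingers below 0.05 N and height (world z) of case_a_center above 0.05 m) or (contact force between case_b and the fingers below 0.05 N and height (world z) of case_b_center above 0.05 m) or (contact force between case_c and the fingers below 0.05 N and height (world z) of case_c_center above 0.05 m)).
It fails at once if the slide box is shifted by more than 25 mm or knocked over (distance of slide_box from where it was at the start of the episode above 0.025 m or angle between slide_box's own z axis and vertical above 0.5 rad).
It fails at once if the oil bottle is shifted by more than 25 mm or knocked over (distance of oil_bottle from where it was at the start of the episode above 0.025 m or angle between oil_bottle's own z axis and vertical above 0.5 rad).
It fails at once if the spare objective is shifted by more than 25 mm or knocked over (distance of spare_objective from where it was at the start of the episode above 0.025 m or angle between spare_objective's own z axis and vertical above 0.5 rad).
It also fails if it takes over 72 s, if anything falls off the work surface, if the arm or the gripper's body presses on something with over 40 N, if the wrist force passes 120 N, or if a joint passes its speed limit or range.

ROBOT

A 6-joint arm with a two-finger parallel gripper is mounted at the origin on the work surface. World frame = base frame: x ahead of the robot, y to its left, z up, the work surface at z = 0. Lengths are in m, angles in rad, forces in N, time in s.
With the tool pointing down it reaches from about 0.275 to 0.825 m from the base axis. Payload 4.9 kg.
Tool frame: the origin (TCP) lies midway between the tips of the shut fingers; the grasp point (between the pads) lies 19 mm behind it (robot.grasp_offset is the distance from the TCP to the grasp point, in m); z points along the fingers, y is the line along which they close (so a half turn about z gives the same grasp; the last joint's range is limited). The gripper opens to 85 mm and grips with 20 to 120 N. Pads are 22 mm wide; open, the fingers measure 114 mm over their backs; the gripper's body (76 mm by 85 mm) begins 54 mm behind the grasp point. The pads swing forward as they close: fully open they stand 13 mm farther back than shut.
Start: joints at [1.182, 0.326, -0.193, 1.052, 0, 1.437], TCP at [0.139, 0.532, 0.2] pointing down, gripper open.
Joint ranges: [-2.65, 2.65], [-0.97, 1.79], [-1.3, 1.35], [-1.93, 2.1], [-1.47, 1.37], [-3.14, 3.14]. Speed limits (rad/s): [2.57, 2.57, 3.14, 3.14, 3.14, 3.14].

INTERFACE

Orientations are given as a rotation vector (axis times angle).
In Python, from plant import robot gives the robot as it stands.
- The arm moves only by the tool drive_tool, never from a script. Its argument "motion" is a list that holds one entry, the list of rows, each a list of 7 numbers: the shift along the tool's x, y, z in mm, then the turn, a rotation vector about the tool's x, y, z in rad, then the closure, from 0 (fully open) to 1 (shut). In form: [[[dx, dy, dz, rx, ry, rz, claw], ...]]. A call has 1 to 10 rows; each row is the pose to reach, as a shift and turn from the pose commanded when the call began, along the tool's axes at that moment; what a row does not reach only later rows make up. A row lasts 1/10 s, in which the tool goes at most 50 mm and 8.59 degrees, less where a joint would pass 70% of its speed; a pose out of reach is approached as far as the arm can. A call with a gripper value outside its range is refused whole. The fingers move at their own pace and stop on an object; "newtons" is the grip in N (left out, the last holds). Time passes only in rows, so rows that repeat a pose let the fingers close. It gives the time, the measured TCP pose, the force, the opening and the grip force at its end, in the units of the state.
- robot.state(): the state, without advancing time (a new reading comes with each control period).
- robot.get_image(name): name is "scene" or "top" or "wrist"; returns the picture (400x640x3 uint8, red, green, blue); there is no depth.
- robot.calibration(name): a dict with "intrinsics" (3x3 intrinsics, pixels), "R" (3x3) and "t" (3): a world point X has camera coordinates R X + t; the wrist camera has in their place "mount" (4x4, takes a point from camera to tool coordinates, whose origin is the TCP and whose axes are the flange's). Camera axes: x right, y down, z forward; pixel columns grow to the right and rows downward; lengths in m; the calibration is good to about 2 mm. A picture is of the moment at which its call begins: read the wrist's pose just before it. calibration takes no time and is no camera call.
- robot.hand_in(): hands the job in; it is judged then, once.
Trained networks look in the newest picture that a camera, given by its name, has taken for a name from the list of things; names that differ only in an ending like _2 or _b are one class to them, and where a whole thing is asked for, a point or a joint stands for the part that bears it (a point fixed in the world has none). Each returns a list of dicts, best first, with "p" (0 to 1); they miss things now and then, are a little off and sometimes report something else, mostly with a low value. They report only what shows in the picture. A call takes as long as a camera call.
- robot.cut_out(camera, query): "pixels" (400x640 bool, what is visible of it) and "location" ([column, row] in pixels, amid what is visible of it).
The state is a dict: "t": time; "joint_pos": joint angles; "joint_vel": joint speeds; "effort": joint torques, N m; "position": TCP position; "tcp_rot": TCP orientation; "wrist_force": force on the tool from outside, world axes, zero at the start; "torque": the same for the moment, N m; "grip_width": opening from 0.0 (shut) to 1.0 (fully open); "gripper_force": force on a finger pad.
Only numpy, scipy, OpenCV 4.12 (cv2) and the standard library are available. Lean on these libraries where they do the work, as an engineer would, in place of code of your own. Each camera call takes 0.05 s, during which the arm holds its last target. There are 200 camera calls.

## Working session

There is one attempt and no reset: what is moved stays moved. The work goes in short steps, Python scripts to look and compute and a tool call to move; the robot and the scene stay as the last step left them, time stands still between calls to the robot, and variables do not carry over. Pictures are saved under pics/ and viewed, at most 10 in all, crops included, and the job is handed in when it is done.

Besides the shell and the picture viewer there is one more tool, called as name([rows], argument=value, ...), one row to a line, values as JSON. drive_tool: Moves the arm, as the interface text tells. Its arguments: {"type":"object","properties":{"motion":{"type":"array"},"newtons":{"type":"number"}},"required":["motion"]}

```bash
mkdir -p pics; cat > h.py <<'E'
import numpy as np, cv2
from plant import robot
def ray(cam,px,z):
    c=robot.calibration(cam);K=np.array(c["intrinsics"]);R=np.array(c["R"]);t=np.array(c["t"])
    o=-R.T@t; d=R.T@np.linalg.solve(K,[px[0],px[1],1.]); return o+d*(z-o[2])/d[2]
def save(cam,n): 
    im=robot.get_image(cam); cv2.imwrite(f"pics/{n}.png",im[:,:,::-1]); return im
E
python3 - <<'E'
from h import *
save("top","top0"); save("scene","scene0")
for q,z in [("case_a_center",.05),("tray_mid",.01),("slide_box",.035),("oil_bottle",.07),("spare_objective",.04)]:
    for d in robot.cut_out("top",q)[:5]:
        m=d["pixels"]; r=None
        pts=np.argwhere(m)[:,::-1]
        h=cv2.convexHull(pts.astype(np.int32))[:,0]
        w=np.array([ray("top",p,z)[:2] for p in h],np.float32)
        print(q,round(d["p"],2),np.round(d["location"]),m.sum(),np.round(ray("top",d["location"],z),3),np.round(cv2.minAreaRect(w)[0],3),np.round(cv2.minAreaRect(w)[1],3),round(cv2.minAreaRect(w)[2],1))
c=robot.calibration("top");print(-np.array(c["R"]).T@np.array(c["t"]))
s=robot.state();print(s)
E
```

```text
case_a_center 0.78 [332. 228.] 1500 [ 0.444 -0.032  0.05 ] [ 0.457 -0.033] [0.066 0.142] 86.2
tray_mid 0.56 [339. 144.] 4615 [ 0.657 -0.047  0.01 ] [ 0.652 -0.051] [0.22  0.141] 88.4
slide_box 0.75 [487. 176.] 1561 [ 0.581 -0.412  0.035] [ 0.589 -0.412] [0.106 0.092] 68.9
oil_bottle 0.65 [153. 202.] 196 [0.496 0.396 0.07 ] [0.495 0.399] [0.04  0.033] 47.1
spare_objective 0.52 [186. 138.] 104 [0.659 0.334 0.04 ] [0.665 0.336] [0.032 0.023] 46.6
[0.42197422 0.00484222 1.23870164]
{'t': 0.35, 'joint_pos': array([ 1.18179703e+00,  3.26390095e-01, -1.92838634e-01,  1.05201277e+00,
        8.21802601e-06,  1.43658260e+00]), 'joint_vel': array([-0.00053344, -0.0020368 ,  0.0019913 , -0.00136338,  0.00029907,
       -0.00245429]), 'effort': array([-6.48770424e-06, -4.42860711e+01,  2.62340444e+01,  7.10526379e-03,
       -2.00905392e-04,  2.83100093e-06]), 'position': array([0.13855795, 0.53210854, 0.2001865 ]), 'tcp_rot': array([-3.99118956e-01, -3.11601263e+00,  6.72122777e-04]), 'wrist_force': array([0.69282226, 0.77527696, 0.08997934]), 'torque': array([-0.02131333, -0.009123  , -0.03331798]), 'gripper_force': 0.0, 'grip_width': 0.9971214089738929}
```

View pics/top0.png

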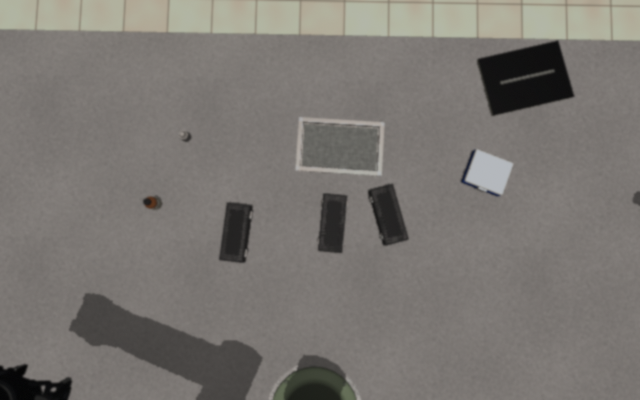

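View pics/scene0.png

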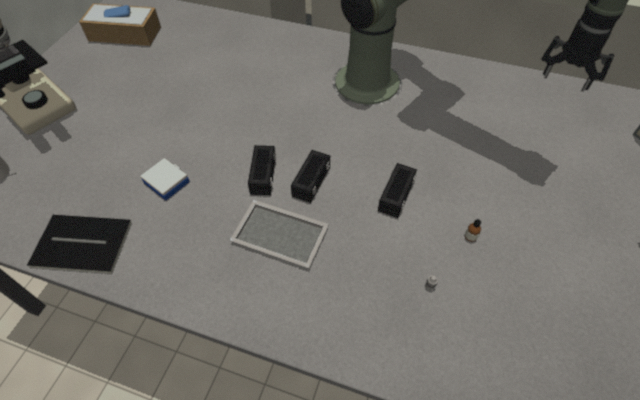

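The top view shows three cases at px (236,232), (332,223) and (388,214), and the tray at (340,146). The bystanders are well clear. The network found only one case, so I'll segment all three by darkness.

```bash
cat >> h.py <<'E'
from scipy.spatial.transform import Rotation as Ro
def cases():
    im=robot.get_image("top"); g=im.max(2); out=[]
    m=np.zeros(g.shape,np.uint8); m[180:275,200:425]=(g[180:275,200:425]<75)
    m=cv2.morphologyEx(m,cv2.MORPH_CLOSE,np.ones((5,5)))
    cs,_=cv2.findContours(m,cv2.RETR_EXTERNAL,cv2.CHAIN_APPROX_NONE)
    for c in cs:
        if cv2.contourArea(c)<600: continue
        w=np.array([ray("top",p,.03)[:2] for p in c[:,0]],np.float32)
        r=cv2.minAreaRect(w); b=cv2.boxPoints(r); e=[b[1]-b[0],b[2]-b[1]]; l=max(e,key=np.linalg.norm)
        yaw=np.arctan2(l[1],l[0]); yaw=(yaw+np.pi/2)%np.pi-np.pi/2
        out.append((np.array(r[0]),yaw,r[1]))
    return out
def delta(xyz,yaw,flip=0,R=None):
    """tool-frame shift mm & rotvec to go to tcp xyz, tool down, tool x along yaw(+pi if flip)"""
    s=robot.state(); R0=Ro.from_rotvec(s["tcp_rot"])
    a=yaw+np.pi*flip
    Rt=Ro.from_euler('z',a)*Ro.from_euler('x',np.pi)
    return np.round(R0.inv().apply(np.array(xyz)-s["position"])*1000,1),np.round((R0.inv()*Rt).as_rotvec(),3)
E
python3 - <<'E'
from h import *
for c,y,s in cases():
    print(np.round(c,4),round(y,3),np.round(s,3))
    for f in(0,1): print("  ",delta([c[0],c[1],.2],y,f))
R0=Ro.from_rotvec(robot.state()["tcp_rot"]).as_matrix();print(np.round(R0,3))
E
```

```text
[0.429  0.2026] -0.099 [0.065 0.143]
   (array([-3.641e+02, -2.458e+02,  3.000e-01]), array([-0.   ,  0.   ,  2.985]))
   (array([-3.641e+02, -2.458e+02,  3.000e-01]), array([-0.   , -0.   , -0.156]))
[ 0.4569 -0.0333] -0.069 [0.059 0.141]
   (array([-4.505e+02, -4.670e+02,  4.000e-01]), array([-0.   ,  0.   ,  2.956]))
   (array([-4.505e+02, -4.670e+02,  4.000e-01]), array([-0.   , -0.   , -0.186]))
[ 0.4807 -0.1689] 0.29 [0.143 0.065]
   (array([-5.077e+02, -5.922e+02,  4.000e-01]), array([-0.   ,  0.   ,  2.597]))
   (array([-5.077e+02, -5.922e+02,  4.000e-01]), array([-0.   , -0.   , -0.545]))
[[-0.968  0.252 -0.   ]
 [ 0.252  0.968 -0.   ]
 [ 0.    -0.    -1.   ]]
```

drive_tool([
  [[-41, -28, 0, 0, 0, -0.02, 0], [-82, -55, 0, 0, 0, -0.04, 0], [-123, -83, 0, 0, 0, -0.06, 0], [-164, -111, 0, 0, 0, -0.08, 0], [-205, -138, 0, 0, 0, -0.1, 0], [-246, -166, 0, 0, 0, -0.12, 0], [-287, -194, 0, 0, 0, -0.14, 0], [-328, -222, 20, 0, 0, -0.156, 0], [-364, -246, 60, 0, 0, -0.156, 0], [-364, -246, 60, 0, 0, -0.156, 0]],
], newtons=80)

```text
t: 1.4
position: [0.4295, 0.1993, 0.138]
tcp_rot: [-0.163, -3.135, 0.003]
wrist_force: [-0.3, 1.6, 0.2]
grip_width: 0.999
gripper_force: 0.0
```

```bash
python3 - <<'E'
from h import *
print(delta([.429,.2026,.006],-.099,1)); save("wrist","w1")
E
```

```text
(array([  0.6,   3.5, 132. ]), array([-0.002, -0.002, -0.005]))
```

View pics/w1.png

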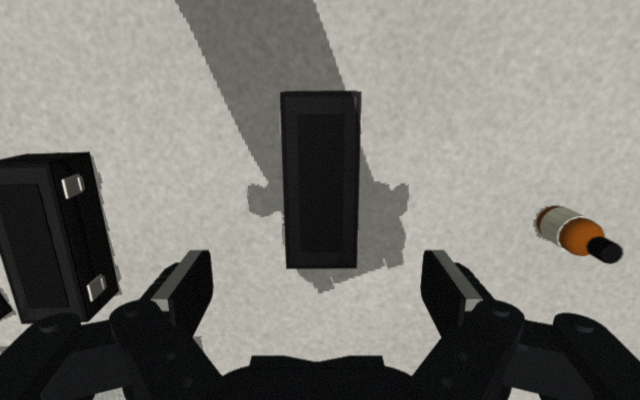

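The wrist view shows the case centred at column 320, between the fingers (212 to 422). It's aligned, so I can descend.

drive_tool([
  [[0, 0, 45, 0, 0, 0, 0], [0, 0, 90, 0, 0, 0, 0], [0, 0, 120, 0, 0, 0, 0], [0, 0, 133, 0, 0, 0, 0], [0, 0, 133, 0, 0, 0, 0.2], [0, 0, 133, 0, 0, 0, 1], [0, 0, 133, 0, 0, 0, 1], [0, 0, 133, 0, 0, 0, 1], [0, 0, 133, 0, 0, 0, 1], [0, 0, 133, 0, 0, 0, 1]],
])

```text
t: 2.45
position: [0.4292, 0.2032, 0.0092]
tcp_rot: [0.154, 3.136, 0.002]
wrist_force: [-4.0, -0.6, 7.2]
grip_width: 0.642
gripper_force: 85.0
```

drive_tool([
  [[0, 0, 0, 0, 0, 0, 1], [0, 0, -20, 0, 0, 0, 1], [0, 0, -50, 0, 0, 0, 1], [0, 0, -90, 0, 0, 0, 1], [0, 0, -110, 0, 0, 0, 1], [0, 0, -110, 0, 0, 0, 1], [0, 0, -110, 0, 0, 0, 1], [0, 0, -110, 0, 0, 0, 1]],
])

```text
t: 3.25
position: [0.4276, 0.2022, 0.1161]
tcp_rot: [-0.155, -3.136, 0.001]
wrist_force: [0.8, 0.2, -3.8]
grip_width: 0.644
gripper_force: 86.8
```

```bash
python3 - <<'E'
from h import *
s=robot.state()
for k in("t","position","wrist_force","torque","gripper_force","grip_width"):print(k,np.round(s[k],4))
save("wrist","w2")
E
```

```text
t 3.25
position [0.4276 0.2022 0.1161]
wrist_force [ 0.8017  0.1861 -3.7937]
torque [-0.0251  0.0109 -0.0542]
gripper_force 86.8446
grip_width 0.6441
```

View pics/w2.png

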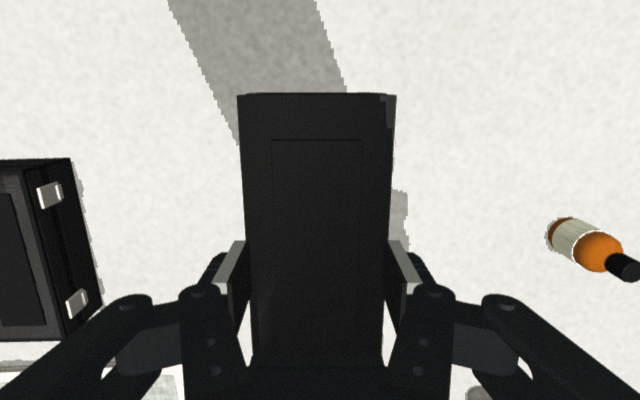

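The case is held squarely. Next I'll rock it one way, level it and read the moment, then repeat the other way.

drive_tool([
  [[0, 0, 0, 0, 0.14, 0, 1], [0, 0, 0, 0, 0.28, 0, 1], [0, 0, 0, 0, 0.35, 0, 1], [0, 0, 0, 0, 0.35, 0, 1], [0, 0, 0, 0, 0.35, 0, 1], [0, 0, 0, 0, 0.25, 0, 1], [0, 0, 0, 0, 0.12, 0, 1], [0, 0, 0, 0, 0.04, 0, 1], [0, 0, 0, 0, 0.04, 0, 1], [0, 0, 0, 0, 0.04, 0, 1]],
])

```text
t: 4.3
position: [0.4277, 0.2027, 0.1182]
tcp_rot: [-0.151, -3.098, -0.004]
wrist_force: [0.3, -0.5, -3.2]
grip_width: 0.645
gripper_force: 87.6
```

```bash
cat >> h.py <<'E'
def show():
    a=[]
    for i in range(3):
        robot.get_image("wrist"); s=robot.state()
        R=Ro.from_rotvec(s["tcp_rot"]); a.append(R.inv().apply(s["torque"]))
    print("t",s["t"],"pos",np.round(s["position"],4),"F",np.round(s["wrist_force"],2),"tool torque",np.round(a,4).tolist(),"z",np.round(R.as_matrix()[:,2],3))
E
python3 -c "
from h import *
show()"
```

```text
t 4.45 pos [0.4298 0.2025 0.1175] F [ 0.31 -0.21 -4.62] tool torque [[-0.0299, -0.0263, -0.0451], [-0.0191, -0.0386, -0.0289], [0.0185, -0.0207, 0.0292]] z [-0.04   0.004 -0.999]
```

drive_tool([
  [[0, 0, 0, 0, -0.14, 0, 1], [0, 0, 0, 0, -0.28, 0, 1], [0, 0, 0, 0, -0.39, 0, 1], [0, 0, 0, 0, -0.39, 0, 1], [0, 0, 0, 0, -0.39, 0, 1], [0, 0, 0, 0, -0.29, 0, 1], [0, 0, 0, 0, -0.16, 0, 1], [0, 0, 0, 0, -0.08, 0, 1], [0, 0, 0, 0, -0.08, 0, 1], [0, 0, 0, 0, -0.08, 0, 1]],
])

```text
t: 5.45
position: [0.4313, 0.2022, 0.1174]
tcp_rot: [0.156, 3.097, -0.003]
wrist_force: [-1.0, -0.6, -4.0]
grip_width: 0.643
gripper_force: 88.3
```

```bash
python3 -c "
from h import *
show()"
```

```text
t 5.6 pos [0.4283 0.2023 0.1171] F [ 0.59  0.72 -3.37] tool torque [[-0.0335, 0.0636, 0.0236], [0.0533, 0.0895, 0.0471], [-0.0363, 0.057, 0.0239]] z [ 0.039 -0.004 -0.999]
```

drive_tool([
  [[0, 0, 0, 0, 0.03, 0, 1], [0, 0, 0, 0, 0.03, 0, 1], [0, 0, 0, 0, 0.03, 0, 1]],
])

```text
t: 5.9
position: [0.4286, 0.2026, 0.1175]
tcp_rot: [0.154, 3.127, -0.001]
wrist_force: [1.4, 0.4, -3.6]
grip_width: 0.641
gripper_force: 88.3
```

```bash
python3 -c "
from h import *
show();show()"
```

```text
t 6.05 pos [0.4284 0.2026 0.1175] F [-0.45 -0.41 -4.11] tool torque [[0.0044, -0.02, 0.0012], [0.0169, -0.0392, -0.0176], [0.0459, -0.0162, -0.0228]] z [ 0.01  -0.001 -1.   ]
t 6.2 pos [0.4287 0.2025 0.1175] F [-0.6   0.34 -3.3 ] tool torque [[0.0047, -0.0351, -0.0007], [-0.0061, -0.0123, 0.0036], [0.0198, 0.0006, -0.0162]] z [ 0.01  -0.001 -1.   ]
```

drive_tool([
  [[0, 0, 0, 0, 0.14, 0, 1], [0, 0, 0, 0, 0.28, 0, 1], [0, 0, 0, 0, 0.36, 0, 1], [0, 0, 0, 0, 0.36, 0, 1], [0, 0, 0, 0, 0.36, 0, 1], [0, 0, 0, 0, 0.25, 0, 1], [0, 0, 0, 0, 0.12, 0, 1], [0, 0, 0, 0, 0.02, 0, 1], [0, 0, 0, 0, 0.02, 0, 1], [0, 0, 0, 0, 0.02, 0, 1]],
])

```text
t: 7.2
position: [0.428, 0.2028, 0.1186]
tcp_rot: [-0.153, -3.128, -0.002]
wrist_force: [0.6, -0.2, -3.5]
grip_width: 0.642
gripper_force: 88.8
```

```bash
python3 -c "
from h import *
show();show()"
```

```text
t 7.35 pos [0.4304 0.2027 0.1178] F [ 1.37 -0.03 -3.68] tool torque [[0.0678, -0.0721, 0.0087], [0.0066, 0.0004, 0.0218], [-0.0237, -0.0126, 0.0181]] z [-0.009  0.001 -1.   ]
t 7.5 pos [0.4298 0.2023 0.1171] F [-0.44  0.43 -3.43] tool torque [[0.0228, 0.0449, -0.0388], [-0.021, -0.0057, -0.0181], [0.0136, 0.0162, -0.0306]] z [-0.011  0.001 -1.   ]
```

drive_tool([
  [[0, 0, 0, 0, 0.14, 0, 1], [0, 0, 0, 0, 0.28, 0, 1], [0, 0, 0, 0, 0.28, 0, 1], [0, 0, 0, 0, 0.28, 0, 1], [0, 0, 0, 0, 0.18, 0, 1], [0, 0, 0, 0, 0.1, 0, 1], [0, 0, 0, 0, 0.1, 0, 1], [0, 0, 0, 0, 0.1, 0, 1], [0, 0, 0, 0, 0.1, 0, 1], [0, 0, 0, 0, 0.1, 0, 1]],
])

```text
t: 8.5
position: [0.4297, 0.2025, 0.1176]
tcp_rot: [-0.15, -3.028, -0.009]
wrist_force: [0.3, 0.3, -3.5]
grip_width: 0.644
gripper_force: 89.3
```

```bash
cat >> h.py <<'E'
def show(n=8):
    a=[]
    for i in range(n):
        robot.get_image("wrist"); s=robot.state()
        R=Ro.from_rotvec(s["tcp_rot"]); a.append(R.inv().apply(s["torque"]))
    print("t",s["t"],"Fz",np.round(s["wrist_force"][2],2),"ty",np.round(np.mean(a,0)[1],4),"sd",np.round(np.std(a,0)[1],4),"z",np.round(R.as_matrix()[:,2],3))
E
python3 -c "
from h import *
show()"
```

```text
t 8.9 Fz -4.28 ty -0.1151 sd 0.0289 z [-0.11   0.011 -0.994]
```

drive_tool([
  [[0, 0, 0, 0, -0.14, 0, 1], [0, 0, 0, 0, -0.28, 0, 1], [0, 0, 0, 0, -0.38, 0, 1], [0, 0, 0, 0, -0.38, 0, 1], [0, 0, 0, 0, -0.28, 0, 1], [0, 0, 0, 0, -0.22, 0, 1], [0, 0, 0, 0, -0.22, 0, 1], [0, 0, 0, 0, -0.22, 0, 1], [0, 0, 0, 0, -0.22, 0, 1]],
])

```text
t: 9.8
position: [0.4284, 0.2023, 0.117]
tcp_rot: [0.15, 3.029, -0.009]
wrist_force: [-0.9, 1.6, -3.8]
grip_width: 0.644
gripper_force: 89.3
```

```bash
python3 -c "
from h import *
show()"
```

```text
t 10.2 Fz -4.36 ty 0.1522 sd 0.0213 z [ 0.109 -0.011 -0.994]
```

drive_tool([
  [[0, 0, 0, 0, -0.14, 0, 1], [0, 0, 0, 0, -0.25, 0, 1], [0, 0, 0, 0, -0.25, 0, 1], [0, 0, 0, 0, -0.25, 0, 1], [0, 0, 0, 0, -0.25, 0, 1]],
])

```text
t: 10.7
position: [0.4313, 0.2032, 0.1188]
tcp_rot: [0.138, 2.777, -0.023]
wrist_force: [1.0, -0.6, -3.6]
grip_width: 0.643
gripper_force: 89.3
```

```bash
python3 -c "
from h import *
show()"
```

```text
t 11.1 Fz -4.29 ty 0.5887 sd 0.0338 z [ 0.35  -0.035 -0.936]
```

drive_tool([
  [[0, 0, 0, 0, 0.14, 0, 1], [0, 0, 0, 0, 0.28, 0, 1], [0, 0, 0, 0, 0.42, 0, 1], [0, 0, 0, 0, 0.56, 0, 1], [0, 0, 0, 0, 0.7, 0, 1], [0, 0, 0, 0, 0.72, 0, 1], [0, 0, 0, 0, 0.72, 0, 1], [0, 0, 0, 0, 0.72, 0, 1], [0, 0, 0, 0, 0.72, 0, 1]],
])

```text
t: 12.0
position: [0.4282, 0.2028, 0.1185]
tcp_rot: [-0.136, -2.782, -0.025]
wrist_force: [0.6, 0.2, -3.6]
grip_width: 0.641
gripper_force: 89.5
```

```bash
python3 -c "
from h import *
show()"
```

```text
t 12.4 Fz -3.1 ty -0.5684 sd 0.026 z [-0.35   0.035 -0.936]
```

drive_tool([
  [[0, 0, 0, 0, -0.1, 0, 1], [0, 0, 0, 0, -0.19, 0, 1], [0, 0, 0, 0, -0.25, 0, 1], [0, 0, 0, 0, -0.29, 0, 1], [0, 0, 0, 0, -0.32, 0, 1], [0, 0, 0, 0, -0.34, 0, 1], [0, 0, 0, 0, -0.34, 0, 1], [0, 0, 0, 0, -0.34, 0, 1]],
])

```text
t: 13.2
position: [0.4289, 0.2024, 0.1174]
tcp_rot: [-0.154, -3.117, -0.002]
wrist_force: [0.6, 0.1, -3.7]
grip_width: 0.642
gripper_force: 89.4
```

```bash
python3 -c "
from h import *
show(12)"
```

```text
t 13.8 Fz -3.98 ty 0.0205 sd 0.0435 z [-0.02   0.002 -1.   ]
```

drive_tool([
  [[0, 0, 0, 0, -0.14, 0, 1], [0, 0, 0, 0, -0.28, 0, 1], [0, 0, 0, 0, -0.38, 0, 1], [0, 0, 0, 0, -0.38, 0, 1], [0, 0, 0, 0, -0.28, 0, 1], [0, 0, 0, 0, -0.19, 0, 1], [0, 0, 0, 0, -0.12, 0, 1], [0, 0, 0, 0, -0.06, 0, 1], [0, 0, 0, 0, -0.04, 0, 1], [0, 0, 0, 0, -0.04, 0, 1]],
])

```text
t: 14.8
position: [0.4308, 0.2023, 0.1175]
tcp_rot: [0.156, 3.118, -0.001]
wrist_force: [-0.1, 0.9, -4.2]
grip_width: 0.645
gripper_force: 89.8
```

```bash
python3 -c "
from h import *
show(12)"
```

```text
t 15.4 Fz -3.72 ty -0.0281 sd 0.0366 z [ 0.02  -0.002 -1.   ]
```

The moment fits 1.83·sin(tilt) − 0.062·sign(tilt) at all three tilts: 0.579/0.139/−0.025 predicted against 0.578/0.133/−0.024 measured. The step matches 120 g rolling ±50 mm (0.059 N·m), and a sound case would be purely linear. So this case is the rattler, and I'll carry it to the tray.

```bash
python3 -c "
from h import *
print(delta([.652,-.051,.14],-.099,1))"
```

```text
(array([-247.5, -230.4,  -17.5]), array([0.   , 0.02 , 0.001]))
```

drive_tool([
  [[-8, -7, -20, 0, 0.02, 0, 1], [-31, -28, -25, 0, 0.02, 0, 1], [-62, -57, -25, 0, 0.02, 0, 1], [-93, -86, -25, 0, 0.02, 0, 1], [-124, -115, -25, 0, 0.02, 0, 1], [-155, -144, -25, 0, 0.02, 0, 1], [-186, -173, -25, 0, 0.02, 0, 1], [-215, -200, -25, 0, 0.02, 0, 1], [-238, -221, -25, 0, 0.02, 0, 1], [-247, -230, -22, 0, 0.02, 0, 1]],
])

```text
t: 16.4
position: [0.6537, -0.0536, 0.1442]
tcp_rot: [0.159, 3.136, -0.002]
wrist_force: [0.5, 0.3, -4.1]
grip_width: 0.644
gripper_force: 89.8
```

drive_tool([
  [[0, 0, 0, 0, 0, 0, 1], [0, 0, 0, 0, 0, 0, 1], [0, 0, 0, 0, 0, 0, 1], [0, 0, 0, 0, 0, 0, 1], [0, 0, 0, 0, 0, 0, 1], [0, 0, 0, 0, 0, 0, 1]],
])

```text
t: 17.0
position: [0.6514, -0.0502, 0.1446]
tcp_rot: [0.154, 3.138, -0.0]
wrist_force: [-0.3, -0.1, -4.5]
grip_width: 0.644
gripper_force: 89.8
```

```bash
python3 -c "
from h import *
save('scene','s2'); show(12)
s=robot.state();print(s['position'],s['tcp_rot'],np.abs(s['joint_vel']).max())
print(cases())"
```

```text
t 17.65 Fz -3.65 ty -0.0373 sd 0.0396 z [ 0. -0. -1.]
[ 0.65150405 -0.05077309  0.14429299] [ 1.55143568e-01  3.13775776e+00 -2.98723386e-06] 0.002722365729199854
[(array([ 0.44764805, -0.0480324 ]), np.float32(-1.5473706), (0.23038236796855927, 0.33738696575164795))]
```

View pics/s2.png

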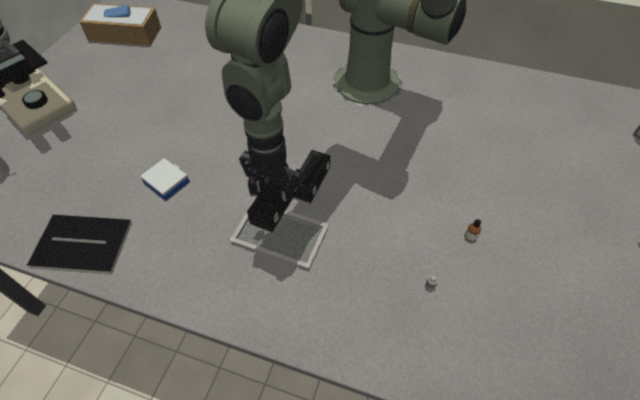

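The case is held over the tray at about px (270,205), with everything else undisturbed. I'll do one confirming rock with an exactly level reading, since the object should switch ends.

drive_tool([
  [[0, 0, 0, 0, 0.14, 0, 1], [0, 0, 0, 0, 0.28, 0, 1], [0, 0, 0, 0, 0.28, 0, 1], [0, 0, 0, 0, 0.28, 0, 1], [0, 0, 0, 0, 0.2, 0, 1], [0, 0, 0, 0, 0.13, 0, 1], [0, 0, 0, 0, 0.07, 0, 1], [0, 0, 0, 0, 0.03, 0, 1], [0, 0, 0, 0, 0.01, 0, 1], [0, 0, 0, 0, 0, 0, 1]],
])

```text
t: 18.7
position: [0.6504, -0.0505, 0.1476]
tcp_rot: [0.155, 3.132, -0.001]
wrist_force: [-0.6, 0.1, -3.6]
grip_width: 0.644
gripper_force: 90.2
```

drive_tool([
  [[0, 0, 0, 0, 0, 0, 1], [0, 0, 0, 0, 0, 0, 1], [0, 0, 0, 0, 0, 0, 1]],
])

```text
t: 19.0
position: [0.6516, -0.0508, 0.1446]
tcp_rot: [0.155, 3.137, -0.0]
wrist_force: [0.1, -0.8, -2.9]
grip_width: 0.645
gripper_force: 90.2
```

```bash
python3 -c "
from h import *
show(16)
s=robot.state();print(s['position'],np.abs(s['joint_vel']).max(),s['gripper_force'])"
```

```text
t 19.8 Fz -2.76 ty 0.0739 sd 0.0229 z [ 0.  0. -1.]
[ 0.65149651 -0.05072859  0.1443476 ] 0.00793802796666844 90.17301321029663
```

At the same level pose, the moment switched from −0.037 to +0.074 N·m. That is a shift of 0.111, against 0.118 expected, so the loose objective is confirmed.

```bash
python3 -c "
from plant import robot
print(robot.hand_in())"
```

```text
the job is handed in; nothing more can be done
None
```

I handed the job in at about 20 s with the rattling case (the leftmost one, toward +y) held level and still above the middle of the tray; the first case I lifted was the rattler, so I never picked up the other two, and no verdict came back.

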